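Clamp a gel cassette in the quick-release casting clamp

TASK

The gel cassette standing in one of the two casting clamps is still loose. Squeeze that clamp's release lever against its post, slide the jaw up to the cassette so that the cassette is shut in between the jaw and the rubber backing, let the lever go, then swing the screw crank over, clockwise as seen from the crank's end, about a quarter turn, to screw the jaw tight. Leave the jaw of the empty clamp alone.

Things in the scene. Friction and masses are not known exactly. Their poses are not given: they have to be found in the camera images.
- clamp: The clamp with the cassette in it, bolted down: aluminium base plate 300 x 90 x 12 mm. Origin on the bench under it; x along the clamp from the crank end to the fixed end, roughly away from the robot; y left, z up; plate from x = -140 to 160 mm. Grey jaw block 60 x 66 x 50 mm with lever and post on top, pad in front, crank behind.
- jaw (a joint): Slide of the jaw towards the clamp's +x, m: 0 open, 0.125 end stop; at 0.091 its pad just shuts the cassette against the backing (crank unturned). Braked (holds over 30 N) unless the release lever is squeezed; then it slides with 1 to 2 N, pushes the cassette along and may go a few mm past 0.091 against the springs. Stays put once the lever is let go.
- jaw_grip (a point): Where to squeeze: midway between lever (-x side, steel, 38 mm wide, 6 thick, hinged at its foot) and post (+x side, 40 wide, 12 thick, fixed to the jaw), 100 mm above the bench; both end at 112 mm. 37 mm over both along x, 28 squeezed, with about 9 N; a gripper closed on both carries the jaw. Only things lower than 78 mm lie within 70 mm. Moves with the jaw; clamp's axes.
- release (a joint): Angle of the release lever, rad: 0 let go (brake on), 0.25 squeezed fully towards the post; squeeze it fully: the brake is surely off only above 0.2. A spring returns it to 0.
- crank_knob (a point): Middle of the black crank handle, a bar 16 mm thick, 50 long, along the clamp's x, 20 mm behind the crank arm, 103 mm behind jaw_grip. It circles at 50 mm radius about the screw axis (along x, on the centre line, 42 mm up). It spins freely on its pin. At first 32 mm to the clamp's +y side, 80 mm up. Closed fingers reaching 15 mm below it can push it level to the -y side.
- crank (a joint): Turn of the crank, rad: 0 leaning 40 degrees to +y, 0.70 upright, 1.57 stop, leaning to -y. It stays where it is left; pushing it takes 4 to 7 N. It grows clockwise as seen from the crank end and drives the jaw's rubber pad 5 mm forward per rad.
- backing (a joint): How far the rubber backing (its free face at the clamp's x = 100 mm, in front of the 66 mm high fixed wall) is pressed back by the cassette, m: 0 free, 0.014 stop; springs of 1.5 N per mm. It shows how tightly the cassette is clamped.
- cassette_mid (a point): Centre of the gel cassette: an upright green plastic frame with glass plates and a white comb, 34 mm thick (along the clamp's x), 80 wide, 62 high, about 0.35 kg, standing loose on the base plate between jaw and backing; it slides when the jaw pushes it.
- spare_jaw_grip (a point): The point between lever and post of the empty clamp's jaw, placed like jaw_grip. The empty clamp is identical and stands beside the loaded one, on its left or right; its jaw is to be left where it is.
There are look-alikes about, which are no part of the job. Of the things that look like the part that bears cassette_mid, the largest one is meant.

How it is judged:
By the outcome, as a careful person would: the job done as asked, in the order asked, and still so for the second after the job is handed in, with the robot touching nothing.
It also fails if it takes over 40 s, if anything falls off the work surface, if the arm or the gripper's body presses on something with over 40 N, if the wrist force passes 120 N, or if a joint passes its speed limit or range.

ROBOT

A 6-joint arm with a two-finger parallel gripper is mounted at the origin on the work surface. World frame = base frame: x ahead of the robot, y to its left, z up, the work surface at z = 0. Lengths are in m, angles in rad, forces in N, time in s.
With the tool pointing down it reaches from about 0.3 to 0.875 m from the base axis. Payload 6.4 kg.
Tool frame: the origin (TCP) lies between the finger pads; the fingertips stand 22 mm ahead of it and the grasp point (between the pads) lies 3 mm ahead of it; z points along the fingers, y is the line along which they close (so a half turn about z gives the same grasp; the last joint's range is limited). The gripper opens to 85 mm and grips with 20 to 120 N. Pads are 22 mm wide; open, the fingers measure 114 mm over their backs; the gripper's body (76 mm by 85 mm) begins 54 mm behind the grasp point. The pads swing forward as they close: fully open they stand 13 mm farther back than shut.
Start: joints at [0.924, 0.181, 1.607, -0, 1.354, -0.206], TCP at [0.245, 0.52, 0.253] pointing down, gripper open.
Joint ranges: [-2.99, 2.99], [-0.89, 2.07], [0.3, 2.58], [-1.14, 4.28], [0, 2.63], [-3.12, 3.12]. Speed limits (rad/s): [2.57, 2.57, 3.01, 3.14, 3.14, 3.14].

INTERFACE

Orientations are given as a unit quaternion [w, x, y, z].
In Python, from bench import ctrl, imaging, workorder gives the robot as it stands.
- The arm moves only by the shell command python3 -m pendant 'ROWS' [OPENING]. ROWS is JSON, a list of rows, each a list of 4 numbers: the shift along the tool's x, y, z in cm, then the turn about the tool's z in degrees. In form: [[dx, dy, dz, roll], ...]. A call has 1 to 12 rows; each row is the pose to reach, as a shift and turn from the pose commanded when the call began, along the tool's axes at that moment; what a row does not reach only later rows make up. A row lasts 1/12 s, in which the tool goes at most 41.7 mm and 7.16 degrees, less where a joint would pass 70% of its speed; a pose out of reach is approached as far as the arm can. A call with a gripper value outside its range is refused whole. OPENING is the opening, from 0 (shut) to 1 (fully open), set as the call begins (- or left out, the last holds). The fingers move at their own pace and stop on an object; the grip force is fixed at half the most. Time passes only in rows, so rows that repeat a pose let the fingers close. It gives the time, the measured TCP pose, the force, the opening and the grip force at its end, in the units of the state.
- ctrl.get_obs(): the state, without advancing time (a new reading comes with each control period).
- imaging.camera(name): name is "side" or "top"; returns the picture (384x512x3 uint8, red, green, blue); there is no depth.
- imaging.camera_info(name): a dict with "K" (3x3 intrinsics, pixels), "T" (4x4, takes a point from camera to world coordinates). Camera axes: x right, y up, looking along -z (the intrinsics and any distortion apply to the point x, -y, -z); pixel columns grow to the right and rows downward; lengths in m; the calibration is good to about 2 mm. A picture is of the moment at which its call begins. camera_info takes no time and is no camera call.
- workorder.hand_in(): hands the job in; it is judged then, once.
The state is a dict: "time_s": time; "q": joint angles; "dq": joint speeds; "joint_efforts": joint torques, N m; "eef_pos": TCP position; "eef_rot": TCP orientation; "wrist_force": force on the tool from outside, world axes, zero at the start; "torque": the same for the moment, N m; "opening": opening from 0.0 (shut) to 1.0 (fully open); "grasp_force": force on a finger pad.
Only numpy, scipy, OpenCV 4.12 (cv2) and the standard library are available. Lean on these libraries where they do the work, as an engineer would, in place of code of your own. Each camera call takes 0.05 s, during which the arm holds its last target. There are 200 camera calls.

## Working session

There is one attempt and no reset: what is moved stays moved. The work goes in short steps, Python scripts to look and compute and a shell command to move; the robot and the scene stay as the last step left them, time stands still between calls to the robot, and variables do not carry over. Pictures are saved under pics/ and viewed, at most 10 in all, crops included, and the job is handed in when it is done.

```bash
mkdir -p pics; ls; python3 - <<'E'
from bench import ctrl, imaging
import cv2,numpy as np
for n in("top","side"):
    cv2.imwrite(f"pics/{n}0.png",cv2.resize(imaging.camera(n)[:,:,::-1],(800,600),interpolation=cv2.INTER_CUBIC))
    i=imaging.camera_info(n);print(n,np.round(i["K"],1).tolist(),np.round(i["T"],3).tolist(),[k for k in i])
o=ctrl.get_obs();print(o["eef_pos"],o["eef_rot"],o["time_s"],o["opening"])
E
```

```text
pics
top [[357.0, 0.0, 248.5], [0.0, 357.0, 195.3], [0.0, 0.0, 1.0]] [[-0.009, 0.993, -0.118, 0.484], [-1.0, -0.008, 0.015, -0.072], [0.014, 0.119, 0.993, 0.982], [0.0, 0.0, 0.0, 1.0]] ['K', 'T']
side [[489.2, 0.0, 256.2], [0.0, 489.2, 186.3], [0.0, 0.0, 1.0]] [[0.92, 0.252, -0.3, 0.298], [-0.391, 0.603, -0.695, -0.759], [0.006, 0.757, 0.654, 0.722], [0.0, 0.0, 0.0, 1.0]] ['K', 'T']
[0.24505273 0.51967145 0.25248347] [-3.03026870e-04  2.18615976e-01  9.75810677e-01 -6.97336325e-04] 0.1 1.0013152852534826
```

View pics/top0.png

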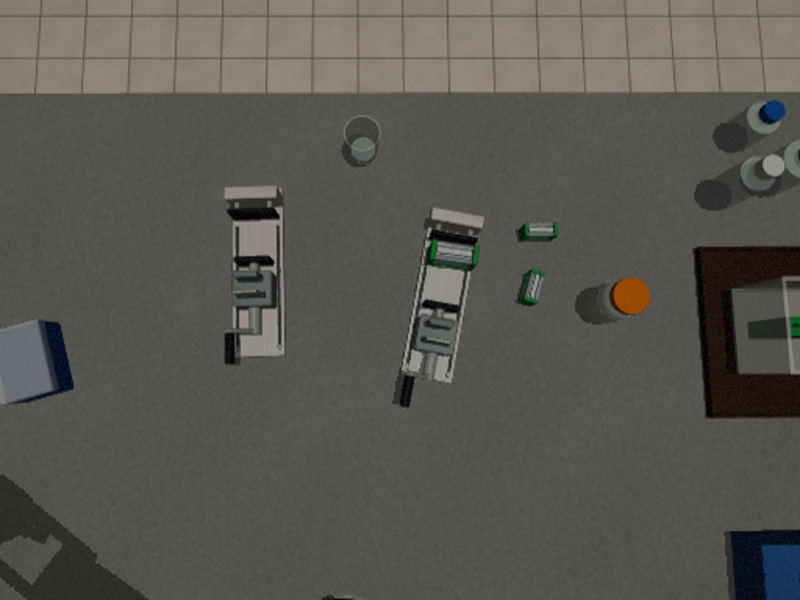

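View pics/side0.png

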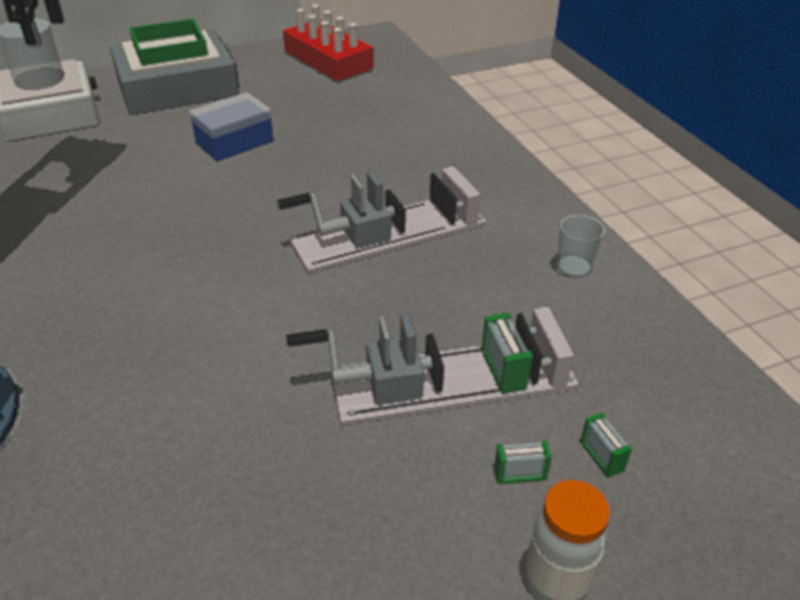

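Top view: the green things are (454,255), which is in the right-hand clamp, and (538,231) and (532,287), which are smaller and lie on the bench. The one in the clamp is the largest and the only one clamped, so the loaded clamp is the right one and the left one at (258,270) is empty. I'll confirm this in one enlarged crop and measure from it.

```bash
python3 - <<'E'
from bench import imaging
import cv2,numpy as np
t=imaging.camera("top")[:,:,::-1]; s=imaging.camera("side")[:,:,::-1]
a=cv2.resize(t[130:265,245:325],None,fx=4.4,fy=4.4,interpolation=cv2.INTER_CUBIC)
b=cv2.resize(s[190:275,180:380][:, :],None,fx=2.2*1,fy=2.2,interpolation=cv2.INTER_CUBIC)
c=np.zeros((600,800,3),np.uint8)
c[:a.shape[0],:a.shape[1]]=a
b=cv2.resize(s[195:275,180:290],None,fx=4,fy=4,interpolation=cv2.INTER_CUBIC)
c[:320,356:796]=b
c2=cv2.resize(s[195:265,290:380],None,fx=4,fy=4,interpolation=cv2.INTER_CUBIC)
c[320:600,356:716]=c2
cv2.imwrite("pics/crop.png",c)
E
```

```text
(no output)
```

View pics/crop.png

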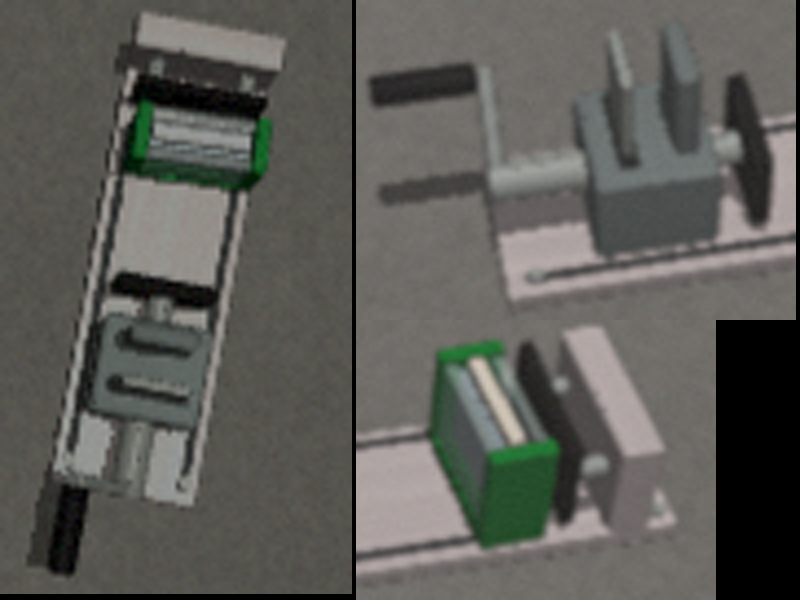

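The crop confirms it: the largest cassette stands in the right-hand clamp. Next I'll triangulate the lever and post tops, the knob and the plate.

```bash
cat > geo.py <<'E'
from bench import imaging
import numpy as np
from scipy.optimize import least_squares
I={n:imaging.camera_info(n) for n in("top","side")}
def proj(n,p):
    K,T=np.array(I[n]["K"]),np.array(I[n]["T"])
    c=T[:3,:3].T@(np.asarray(p)-T[:3,3]); c=c*[1,-1,-1]; q=K@c; return q[:2]/q[2]
def tri(t,s):
    r=least_squares(lambda p:np.r_[proj("top",p)-t,proj("side",p)-s],[.5,0,.05]); return r.x,np.abs(r.fun).max()
def onz(n,u,z): return least_squares(lambda p:proj(n,[p[0],p[1],z])-u,[.5,0]).x
E
cat > m.py <<'E'
from geo import *
T=lambda x,y:(np.array([x,y])+.5)/4.4-.5+[245,130]
S=lambda x,y:(np.array([x-356,y])+.5)/4-.5+[180,195]
S2=lambda x,y:(np.array([x-356,y-320])+.5)/4-.5+[290,195]
o={}
for k,t,s in[("lever",T(152,386),S(622,47)),("post",T(157,346),S(682,44)),("knob",T(67,530),S(424,85)),("wallR",T(283,68),S2(662,448))]:
    p,e=tri(t,s);o[k]=p;print(k,p.round(4),round(e,2))
nl,nr=onz("top",T(55,470),.012),onz("top",T(193,505),.012)
print("near corners",nl,nr,"w",np.hypot(*(nl-nr)),"side nr",onz("side",S(510,292),.012),"far r",onz("side",S2(676,518),.012))
# model fit: x,y,yaw,jaw_grip offset
def W(q,p): c,s=np.cos(q[2]),np.sin(q[2]); return [q[0]+c*p[0]-s*p[1],q[1]+s*p[0]+c*p[1],p[2]]
def res(q):
    g=q[3]; L=[("top",T(152,386),(g-.0155,0,.112)),("side",S(622,47),(g-.0155,0,.112)),("top",T(157,346),(g+.0125,0,.112)),("side",S(682,44),(g+.0125,0,.112)),
    ("top",T(67,530),(g-.103,.032,.08)),("side",S(424,85),(g-.103,.032,.08)),
    ("top",T(55,470),(-.14,.045,.012)),("top",T(193,505),(-.14,-.045,.012)),("side",S(510,292),(-.14,-.045,.012)),("side",S2(676,518),(.16,-.045,.012))]
    return np.concatenate([proj(n,W(q,p))-u for n,u,p in L])
r=least_squares(res,[.45,-.05,-.1,-.08],loss="soft_l1"); q=r.x
print("fit",q.round(4),np.degrees(q[2]).round(2));print(res(q).reshape(-1,2).round(1).tolist())
print("grip",np.round(W(q,(q[3],0,.1)),4),"closed",np.round(W(q,(q[3]+.091,0,.1)),4),"knob",np.round(W(q,(q[3]-.103,.032,.08)),4))
E
python3 m.py
```

```text
lever [ 0.5352 -0.16    0.1177] 1.17
post [ 0.5607 -0.1646  0.114 ] 2.47
knob [ 0.4548 -0.1133  0.0822] 0.65
wallR [ 0.7348 -0.2502  0.0703] 4.15
near corners [ 0.48731014 -0.10908724] [ 0.46523176 -0.19338951] w 0.0871454367297081 side nr [ 0.46769698 -0.18978895] far r [ 0.76090104 -0.24873323]
fit [ 0.6131 -0.1741 -0.1888 -0.0635] -10.82
[[-0.2, -1.2], [-0.8, 2.1], [0.6, -3.3], [-0.8, 0.7], [-0.6, -1.0], [-0.3, 0.2], [-2.0, 1.2], [-0.5, -0.7], [0.1, 1.0], [0.3, -0.3]]
grip [ 0.5508 -0.1622  0.1   ] closed [ 0.6401 -0.1793  0.1   ] knob [ 0.4556 -0.1115  0.08  ]
```

```bash
cat >> m.py <<'E'
import cv2
c=cv2.imread("pics/crop.png")
g=q[3]
def ti(p): u=proj("top",W(q,p)); return (u-[245,130]+.5)*4.4-.5
def si(p): u=proj("side",W(q,p)); return (u-[180,195]+.5)*4-.5+[356,0]
for f in(ti,si):
  for bx,h in[((g-.0185,g-.0125,-.019,.019),.112),((g+.0065,g+.0185,-.02,.02),.112),((g-.128,g-.078,.024,.040),.08),((-.14,.16,-.045,.045),.012)]:
    P=np.array([f((x,y,h)) for x,y in[(bx[0],bx[2]),(bx[1],bx[2]),(bx[1],bx[3]),(bx[0],bx[3])]])
    cv2.polylines(c,[np.int32(P.round())],True,(0,0,255) if h>.1 else (0,255,255),1)
cv2.imwrite("pics/ov.png",c)
E
python3 m.py|grep fit
```

```text
fit [ 0.6131 -0.1741 -0.1888 -0.0635] -10.82
```

View pics/ov.png

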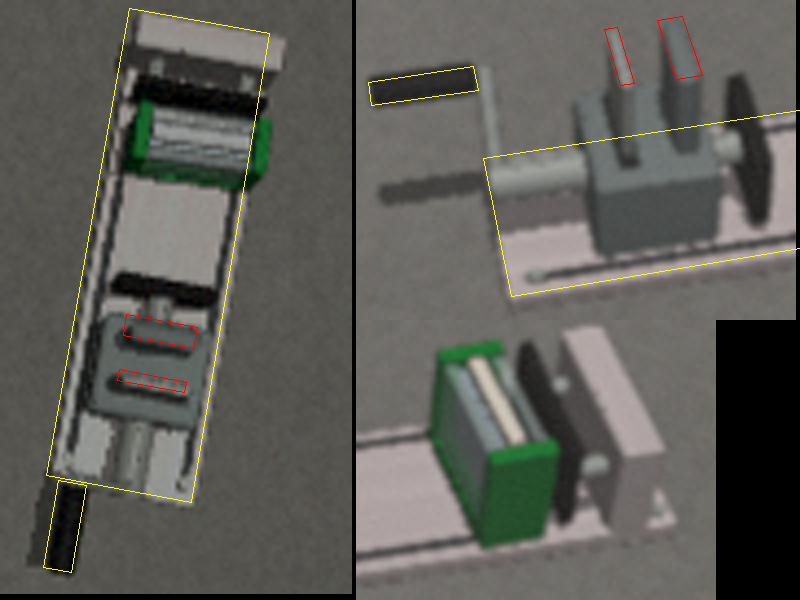

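The overlay fits, with heights correct to a few mm (lever/post at 0.112, knob at 0.08), the yaw at −11° and jaw_grip near (0.550, −0.162). I'll move above it, offset 4.5 mm towards the post.

```bash
python3 -m pendant '[[-57.1,-48.5,0,75.8],[-57.1,-48.5,0,75.8],[-57.1,-48.5,0,75.8],[-57.1,-48.5,0,75.8],[-57.1,-48.5,0,75.8],[-57.1,-48.5,0,75.8],[-57.1,-48.5,0,75.8],[-57.1,-48.5,0,75.8],[-57.1,-48.5,0,75.8],[-57.1,-48.5,0,75.8],[-57.1,-48.5,0,75.8],[-57.1,-48.5,0,75.8]]' 1
cat > st.py <<'E'
import sys
from bench import ctrl
import numpy as np
from scipy.spatial.transform import Rotation as R
o=ctrl.get_obs();r=R.from_quat(o["eef_rot"],scalar_first=True);M=r.as_matrix()
print("pos",o["eef_pos"].round(4),"t",o["time_s"],"F",np.round(o["wrist_force"],1),"op",round(o["opening"],3),"gf",round(float(o["grasp_force"]),1),"yaw of tool y",np.degrees(np.arctan2(M[1,1],M[0,1])).round(1))
if len(sys.argv)>1: print("tool shift cm",(M.T@(np.array(sys.argv[1:4],float)-o["eef_pos"])*100).round(2))
E
python3 st.py .5545 -.163 .2
```

```text
time_s: 1.2
eef_pos: [0.4522, 0.0627, 0.2534]
eef_rot: [0.0, 0.773, 0.634, 0.0]
wrist_force: [2.0, 0.9, -0.7]
opening: 0.995
grasp_force: 0.0
pos [0.4522 0.0627 0.2534] t 1.2 F [ 2.   0.9 -0.7] op 0.995 gf 0.0 yaw of tool y -11.3
tool shift cm [-20.12  14.46   5.35]
```

```bash
python3 -m pendant '[[-20.1,14.4,5.3,0],[-20.1,14.4,5.3,0],[-20.1,14.4,5.3,0],[-20.1,14.4,5.3,0],[-20.1,14.4,5.3,0],[-20.1,14.4,5.3,0],[-20.1,14.4,5.3,0],[-20.1,14.4,5.3,0],[-20.1,14.4,5.3,0],[-20.1,14.4,5.3,0]]' 1 >/dev/null
python3 st.py .5545 -.163 .104
```

```text
pos [ 0.5543 -0.159   0.2005] t 2.0333 F [0.4 0.9 0.3] op 1.0 gf 0.0 yaw of tool y -11.0
tool shift cm [-0.4   0.1   9.64]
```

```bash
python3 -m pendant '[[-0.4,0.1,3,0],[-0.4,0.1,6,0],[-0.4,0.1,8,0],[-0.4,0.1,9.6,0],[-0.4,0.1,9.6,0],[-0.4,0.1,9.6,0]]' 1 >/dev/null
python3 st.py .5545 -.163 .104; python3 - <<'E'
from bench import imaging
import cv2,numpy as np
t=imaging.camera("top")[:,:,::-1]; s=imaging.camera("side")[:,:,::-1]
c=np.zeros((450,800,3),np.uint8)
c[:440,:480]=cv2.resize(s[180:290,175:295],None,fx=4,fy=4,interpolation=cv2.INTER_CUBIC)
c[:450,480:]=cv2.resize(t[165:255,240:304],None,fx=5,fy=5,interpolation=cv2.INTER_CUBIC)
cv2.imwrite("pics/near.png",c)
E
```

```text
pos [ 0.5545 -0.1628  0.1044] t 2.5333 F [ 0.6 -0.8  1.2] op 1.002 gf 0.0 yaw of tool y -11.0
tool shift cm [-0.02  0.01  0.04]
```

View pics/near.png

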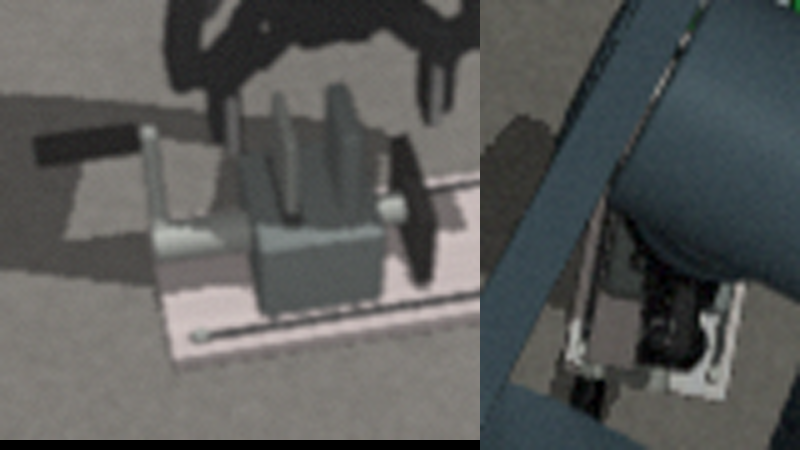

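The fingers straddle the lever (285,150) and post (345,120), at (225,130) and (435,100), so I'll close.

```bash
python3 -m pendant '[[0,0,0,0],[0,0,0,0],[0,0,0,0],[0,0,0,0],[0,0,0,0],[0,0,0,0],[0,0,0,0],[0,0,0,0],[0,0,0,0],[0,0,0,0]]' 0 >/dev/null
python3 st.py
```

```text
pos [ 0.555  -0.1643  0.1055] t 3.4667 F [-0.8  1.3  7.1] op 0.319 gf 58.7 yaw of tool y -11.1
```

The opening reads about 27 mm, so the lever is fully squeezed and the sideways force is small. I'll slide along tool y.

```bash
python3 -m pendant '[[0,0.3,0,0],[0,1,0,0],[0,1.8,0,0],[0,2.6,0,0],[0,3.4,0,0],[0,4.2,0,0],[0,5,0,0],[0,5.8,0,0],[0,6.6,0,0],[0,7.3,0,0],[0,8,0,0],[0,8,0,0]]' >/dev/null
python3 st.py; python3 -m pendant '[[0,0,0,0],[0,0,0,0],[0,0,0,0]]' >/dev/null; python3 st.py; python3 - <<'E'
from bench import imaging
import cv2
s=imaging.camera("side")[:,:,::-1]
cv2.imwrite("pics/slid.png",cv2.resize(s[180:290,175:375],None,fx=4,fy=4,interpolation=cv2.INTER_CUBIC))
E
```

```text
pos [ 0.6332 -0.1799  0.1055] t 4.4667 F [-3.7  0.5  8.3] op 0.32 gf 61.0 yaw of tool y -11.1
pos [ 0.6329 -0.1798  0.1055] t 4.7167 F [-2.9  1.5  8.6] op 0.319 gf 61.4 yaw of tool y -11.1
```

View pics/slid.png

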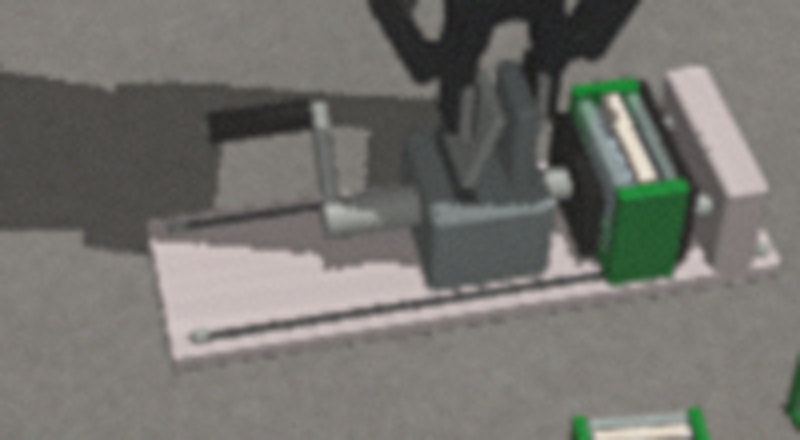

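The jaw has moved about 80 mm and the cassette, at (640,180), is almost at the backing. I'll go on in small steps and watch the force.

```bash
python3 -m pendant '[[0,0.3,0,0],[0,0.6,0,0],[0,0.9,0,0],[0,0.9,0,0],[0,0.9,0,0]]' >/dev/null
python3 st.py;  python3 -m pendant '[[0,0.1,0,0],[0,0.2,0,0],[0,0.2,0,0],[0,0.2,0,0]]' >/dev/null; python3 st.py; python3 -m pendant '[[0,0.1,0,0],[0,0.1,0,0],[0,0.1,0,0]]' >/dev/null; python3 st.py
```

```text
pos [ 0.6387 -0.1809  0.1055] t 5.1833 F [-18.3   2.5  18.4] op 0.32 gf 57.5 yaw of tool y -11.0
pos [ 0.6396 -0.1811  0.1055] t 5.5167 F [-24.4   3.8  22.2] op 0.314 gf 55.7 yaw of tool y -11.0
pos [ 0.6403 -0.1812  0.1055] t 5.7667 F [-25.2   4.7  23.1] op 0.316 gf 55.4 yaw of tool y -11.0
```

```bash
python3 - <<'E'
from bench import imaging
import cv2,numpy as np
s=imaging.camera("side")[:,:,::-1];t=imaging.camera("top")[:,:,::-1]
c=np.zeros((600,800,3),np.uint8)
c[:540,:480]=cv2.resize(s[180:270,280:360],None,fx=6,fy=6,interpolation=cv2.INTER_CUBIC)
c[:600,490:790]=cv2.resize(t[125:245,255:315],None,fx=5,fy=5,interpolation=cv2.INTER_CUBIC)
cv2.imwrite("pics/slid2.png",c)
E
```

```text
(no output)
```

View pics/slid2.png

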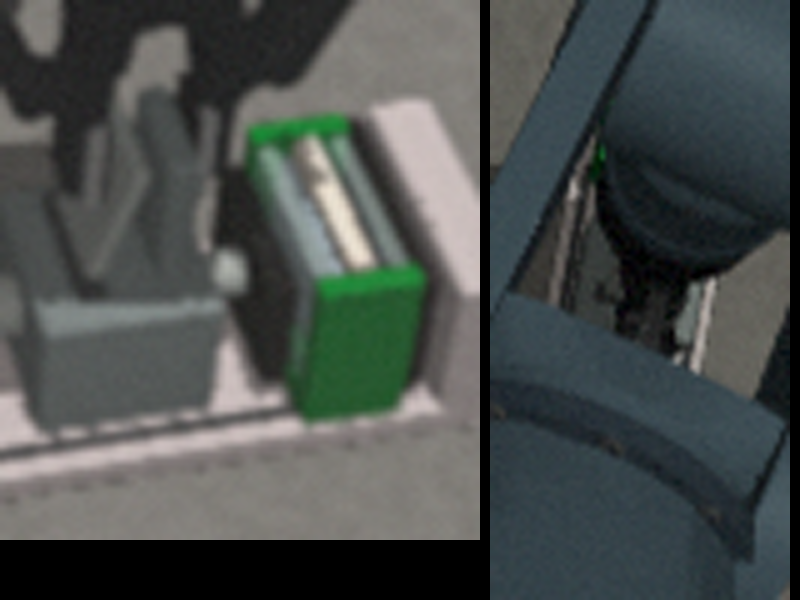

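The side view shows the dark backing, right edge at (415,390), pressed nearly to the wall, and the force is 25 N. That means the jaw started past 0 and has gone beyond first contact. I'll back off with the lever still squeezed and track the backing's edge.

```bash
cat > prof.py <<'E'
from bench import imaging
import cv2,numpy as np
s=cv2.cvtColor(imaging.camera("side"),cv2.COLOR_RGB2GRAY).astype(float)
s0=cv2.cvtColor(cv2.resize(cv2.imread("pics/side0.png"),(512,384),interpolation=cv2.INTER_AREA),cv2.COLOR_BGR2GRAY).astype(float)
for r in (228,232,236,240): print(r,"now ",s[r,330:364].astype(int).tolist());print(r,"init",s0[r,330:364].astype(int).tolist())
E
python3 prof.py
python3 -m pendant '[[0,-0.2,0,0],[0,-0.4,0,0],[0,-0.6,0,0],[0,-0.6,0,0],[0,-0.6,0,0]]' >/dev/null; python3 st.py;python3 prof.py|grep now
python3 -m pendant '[[0,-0.2,0,0],[0,-0.4,0,0],[0,-0.4,0,0],[0,-0.4,0,0]]' >/dev/null; python3 st.py;python3 prof.py|grep now
```

```text
228 now  [75, 80, 72, 79, 91, 96, 91, 93, 92, 91, 90, 88, 84, 77, 74, 77, 72, 76, 73, 67, 55, 47, 51, 73, 84, 95, 132, 165, 180, 180, 176, 165, 162, 154]
228 init [87, 87, 85, 83, 83, 82, 79, 80, 76, 71, 60, 44, 36, 37, 39, 38, 49, 68, 87, 97, 102, 96, 81, 74, 74, 84, 111, 143, 158, 155, 150, 146, 140, 135]
232 now  [83, 73, 62, 62, 68, 68, 71, 70, 69, 71, 69, 68, 69, 70, 69, 68, 70, 69, 68, 61, 47, 49, 71, 88, 88, 93, 110, 122, 124, 125, 124, 125, 123, 124]
232 init [61, 61, 60, 61, 61, 61, 62, 61, 62, 56, 42, 36, 37, 37, 36, 48, 88, 125, 132, 127, 122, 118, 103, 83, 76, 81, 95, 104, 108, 108, 107, 108, 109, 108]
236 now  [77, 63, 57, 67, 68, 69, 68, 70, 68, 67, 72, 68, 70, 66, 70, 66, 69, 71, 63, 47, 45, 63, 84, 86, 91, 107, 120, 123, 123, 122, 124, 124, 123, 125]
236 init [62, 64, 62, 63, 63, 63, 61, 61, 59, 50, 39, 34, 34, 35, 48, 87, 111, 97, 80, 74, 75, 76, 76, 74, 80, 93, 103, 107, 107, 108, 108, 106, 108, 107]
240 now  [66, 63, 62, 69, 68, 68, 67, 71, 68, 70, 69, 70, 67, 69, 71, 70, 69, 67, 51, 45, 60, 77, 86, 89, 105, 119, 124, 125, 123, 121, 123, 123, 123, 129]
240 init [60
[... 881 characters left out ...]
   0.1055] t 6.7167 F [-7.4  1.7 11.3] op 0.316 gf 64.9 yaw of tool y -11.1
228 now  [83, 94, 100, 98, 99, 93, 94, 92, 92, 91, 91, 87, 83, 79, 76, 75, 72, 64, 46, 56, 90, 106, 95, 86, 86, 95, 126, 166, 182, 178, 173, 168, 160, 155]
232 now  [62, 69, 70, 69, 68, 69, 68, 69, 70, 67, 68, 70, 70, 67, 70, 67, 60, 46, 56, 101, 137, 137, 119, 95, 87, 95, 111, 120, 124, 126, 122, 124, 125, 126]
236 now  [67, 72, 67, 72, 68, 71, 70, 68, 68, 70, 70, 68, 72, 69, 68, 68, 50, 42, 57, 80, 86, 87, 87, 87, 93, 105, 120, 123, 122, 123, 124, 123, 123, 124]
240 now  [70, 69, 67, 70, 68, 67, 68, 67, 71, 69, 71, 70, 70, 69, 67, 54, 42, 66, 92, 98, 89, 87, 86, 90, 104, 119, 124, 125, 123, 122, 122, 121, 120, 128]
```

The backing's edge is still about 5 mm in, which agrees with 7.4 N at 1.5 N/mm. I'll back off another 4 mm.

```bash
python3 -m pendant '[[0,-0.2,0,0],[0,-0.4,0,0],[0,-0.5,0,0],[0,-0.5,0,0],[0,-0.5,0,0]]' >/dev/null; python3 st.py;python3 prof.py
```

```text
pos [ 0.6303 -0.1793  0.1055] t 7.1833 F [-1.1  0.9  7.3] op 0.318 gf 68.0 yaw of tool y -11.1
228 now  [97, 98, 95, 97, 99, 94, 92, 93, 93, 89, 89, 88, 86, 79, 78, 69, 51, 51, 80, 111, 119, 110, 92, 85, 84, 93, 126, 167, 179, 179, 175, 166, 159, 154]
228 init [87, 87, 85, 83, 83, 82, 79, 80, 76, 71, 60, 44, 36, 37, 39, 38, 49, 68, 87, 97, 102, 96, 81, 74, 74, 84, 111, 143, 158, 155, 150, 146, 140, 135]
232 now  [70, 69, 70, 69, 69, 74, 70, 70, 69, 71, 67, 71, 68, 70, 65, 49, 51, 90, 131, 144, 141, 139, 121, 96, 84, 95, 112, 122, 124, 124, 124, 121, 124, 125]
232 init [61, 61, 60, 61, 61, 61, 62, 61, 62, 56, 42, 36, 37, 37, 36, 48, 88, 125, 132, 127, 122, 118, 103, 83, 76, 81, 95, 104, 108, 108, 107, 108, 109, 108]
236 now  [70, 70, 70, 71, 72, 70, 70, 70, 68, 70, 70, 68, 68, 65, 56, 44, 65, 89, 89, 88, 85, 89, 86, 87, 92, 106, 120, 125, 124, 123, 123, 123, 122, 120]
236 init [62, 64, 62, 63, 63, 63, 61, 61, 59, 50, 39, 34, 34, 35, 48, 87, 111, 97, 80, 74, 75, 76, 76, 74, 80, 93, 103, 107, 107, 108, 108, 106, 108, 107]
240 now  [74, 70, 70, 70, 69, 68, 73, 68, 70, 69, 68, 71, 68, 59, 43, 53, 83, 107, 111, 103, 86, 86, 88, 91, 104, 120, 123, 122, 122, 122, 121, 125, 123, 124]
240 init [60, 60, 61, 62, 63, 61, 61, 62, 55, 42, 35, 37, 38, 38, 50, 75, 91, 97, 95, 87, 77, 73, 74, 80, 91, 104, 108, 108, 107, 107, 107, 105, 107, 111]
```

The backing is now pressed only about 1–2 mm, so I'll let go and rise.

```bash
python3 -m pendant '[[0,0,0,0],[0,0,0,0],[0,0,0,0],[0,0,0,0],[0,0,0,0],[0,0,0,0],[0,0,0,0],[0,0,-2,0],[0,0,-5,0],[0,0,-8,0],[0,0,-8,0]]' 1 >/dev/null; python3 st.py; python3 prof.py|grep now|tail -2
```

```text
pos [ 0.6339 -0.1806  0.1917] t 8.15 F [ 0.7 -0.7  1.2] op 0.996 gf 0.0 yaw of tool y -11.0
236 now  [71, 65, 72, 70, 69, 66, 68, 67, 68, 70, 70, 67, 69, 69, 59, 44, 57, 75, 86, 83, 85, 88, 87, 84, 89, 105, 116, 120, 120, 120, 120, 121, 120, 120]
240 now  [66, 67, 71, 67, 68, 67, 71, 67, 67, 69, 70, 70, 69, 61, 44, 49, 79, 103, 108, 97, 85, 82, 84, 87, 100, 116, 119, 122, 120, 120, 121, 118, 118, 122]
```

```bash
python3 st.py .5313 -.0965 .19; python3 -m pendant '[[3.5,-5,0,0],[6,-8,0,0],[10.2,-11.7,0,0],[10.2,-11.7,0,0],[10.2,-11.7,0,0],[10.2,-11.7,0,0],[10.2,-11.7,0,0],[10.2,-11.7,0,0],[10.2,-11.7,0,0],[10.2,-11.7,0,0]]' 0 >/dev/null; python3 st.py .5313 -.0965 .084
```

```text
pos [ 0.6329 -0.1802  0.189 ] t 8.2 F [ 0.1  0.2 -0.4] op 1.004 gf 0.0 yaw of tool y -11.0
tool shift cm [  6.27 -11.58  -0.2 ]
pos [ 0.5356 -0.0574  0.1841] t 9.0333 F [-0.5  0.   0.5] op -0.001 gf 0.0 yaw of tool y -11.1
tool shift cm [-3.92  0.33 10.01]
```

I typed that shift before seeing the computed one, so the tool sits about 4 cm farther out, in free space. I'll correct that, descend and look.

```bash
python3 -m pendant '[[-1.5,0.3,2,0],[-3,0.3,5,0],[-3.5,0.3,8,0],[-3.5,0.3,10,0],[-3.5,0.3,10,0],[-3.5,0.3,10,0]]' >/dev/null; python3 st.py .5313 -.0965 .084; python3 - <<'E'
from bench import imaging
import cv2,numpy as np
s=imaging.camera("side")[:,:,::-1];t=imaging.camera("top")[:,:,::-1]
c=np.zeros((440,800,3),np.uint8)
c[:440,:480]=cv2.resize(s[170:280,200:320],None,fx=4,fy=4,interpolation=cv2.INTER_CUBIC)
c[:440,490:790]=cv2.resize(t[155:265,245:320],None,fx=4,fy=4,interpolation=cv2.INTER_CUBIC)
cv2.imwrite("pics/knob.png",c)
E
```

```text
pos [ 0.5307 -0.0916  0.0833] t 9.5333 F [ 0.9 -0.   0.5] op 0.003 gf 0.0 yaw of tool y -11.1
tool shift cm [-0.47  0.15 -0.07]
```

View pics/knob.png

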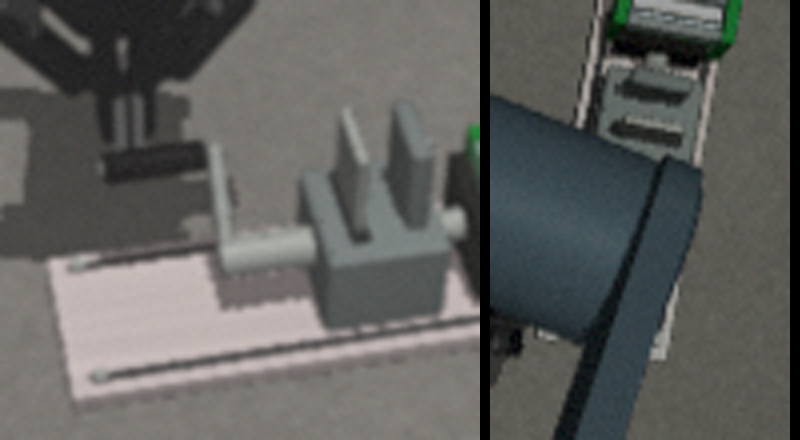

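The fingers, at (130,130), stand just behind the handle at (155,160) on its +y side. I'll push level towards −y.

```bash
python3 -m pendant '[[-0.6,0.3,0,0],[-1.3,0.3,0,0],[-2,0.3,0,0],[-2.7,0.3,0,0],[-3.4,0.3,0,0],[-4.1,0.3,0,0],[-4.8,0.3,0,0],[-5.5,0.3,0,0],[-6.2,0.3,0,0],[-6.9,0.3,0,0],[-7.5,0.3,0,0],[-7.5,0.3,0,0]]' >/dev/null; python3 st.py;  python3 -m pendant '[[-0.4,0,0,0],[-0.8,0,0,0],[-0.8,0,0,0],[-0.8,0,0,0]]' >/dev/null; python3 st.py
```

```text
pos [ 0.5208 -0.1664  0.0851] t 10.6333 F [3.8 2.6 0.6] op 0.002 gf 1.6 yaw of tool y -11.1
pos [ 0.5194 -0.1735  0.0851] t 10.9667 F [3.3 4.7 0. ] op -0.001 gf 2.5 yaw of tool y -11.1
```

```bash
python3 -m pendant '[[-0.3,0,0,0],[-0.4,0,0,0],[-0.4,0,0,0]]' >/dev/null; python3 st.py;  python3 -m pendant '[[-0.3,0,0,0],[-0.3,0,0,0],[-0.3,0,0,0]]' >/dev/null; python3 st.py
```

```text
pos [ 0.5187 -0.1769  0.085 ] t 11.2167 F [ 4.5  5.7 -0.2] op -0.003 gf 3.5 yaw of tool y -11.1
pos [ 0.5181 -0.1797  0.085 ] t 11.4667 F [ 5.1  6.5 -0.1] op 0.002 gf 3.8 yaw of tool y -11.1
```

```bash
python3 -m pendant '[[-0.2,0,0,0],[-0.3,0,0,0],[-0.3,0,0,0]]' >/dev/null; python3 st.py; python3 - <<'E'
from bench import imaging
import cv2,numpy as np
s=imaging.camera("side")[:,:,::-1]
cv2.imwrite("pics/end.png",cv2.resize(s[170:280,200:360],None,fx=5,fy=5,interpolation=cv2.INTER_CUBIC))
E
python3 prof.py|grep now|tail -2
```

```text
pos [ 0.5179 -0.1807  0.0849] t 11.7167 F [ 7.7 15.2  0.2] op -0.004 gf 8.0 yaw of tool y -11.1
236 now  [68, 63, 70, 70, 72, 73, 72, 71, 72, 69, 72, 71, 72, 72, 73, 69, 71, 67, 59, 46, 53, 79, 88, 88, 94, 109, 118, 124, 125, 123, 126, 125, 123, 124]
240 now  [64, 65, 68, 71, 70, 70, 73, 70, 70, 70, 70, 71, 71, 70, 71, 69, 69, 59, 46, 52, 73, 83, 88, 91, 105, 119, 124, 122, 125, 122, 123, 124, 122, 128]
```

View pics/end.png

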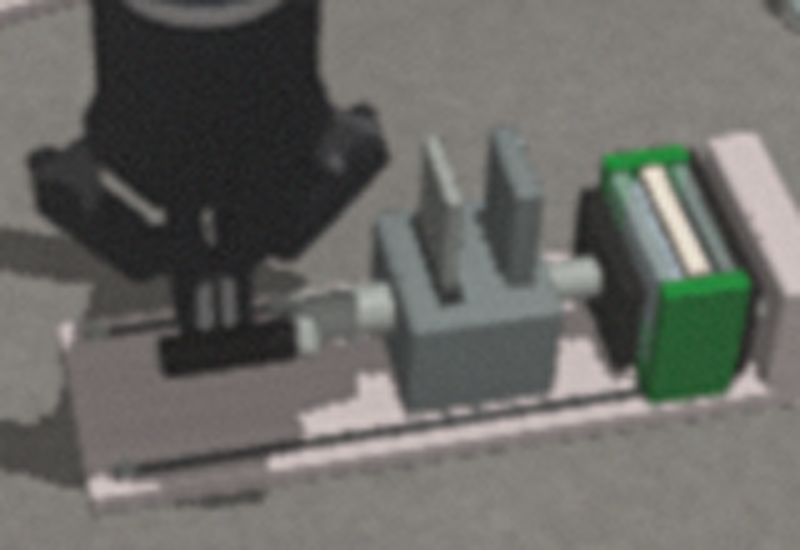

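The crank is at its stop: the force jumped to 15 N and the handle at (230,345) leans to −y. The backing is pressed about 9–10 mm. I'll retreat and check.

```bash
python3 -m pendant '[[0.7,0,0,0],[1.5,0,0,0],[1.5,0,-3,0],[1.5,0,-6,0],[1.5,0,-10,0],[1.5,0,-13,0],[1.5,-6,-13,0],[1.5,-10,-13,0],[1.5,-12,-13,0],[1.5,-12,-13,0],[1.5,-12,-13,0],[1.5,-12,-13,0]]' >/dev/null; python3 st.py; python3 - <<'E'
from bench import imaging
import cv2,numpy as np
s=imaging.camera("side")[:,:,::-1]
cv2.imwrite("pics/fin.png",cv2.resize(s[80:290,130:390],None,fx=2.8,fy=2.8,interpolation=cv2.INTER_CUBIC))
E
python3 prof.py|grep now|tail -2
```

```text
pos [ 0.4021 -0.1462  0.2152] t 12.8167 F [-0.   0.3  0.4] op -0.001 gf 0.0 yaw of tool y -11.1
236 now  [68, 61, 62, 67, 67, 66, 68, 66, 68, 65, 69, 66, 67, 64, 69, 66, 65, 63, 51, 43, 55, 72, 82, 84, 86, 101, 117, 118, 118, 117, 118, 116, 115, 119]
240 now  [61, 63, 66, 65, 68, 68, 66, 64, 66, 70, 67, 66, 69, 67, 68, 69, 62, 59, 43, 48, 67, 82, 83, 86, 99, 116, 117, 117, 117, 118, 118, 117, 115, 119]
```

View pics/fin.png

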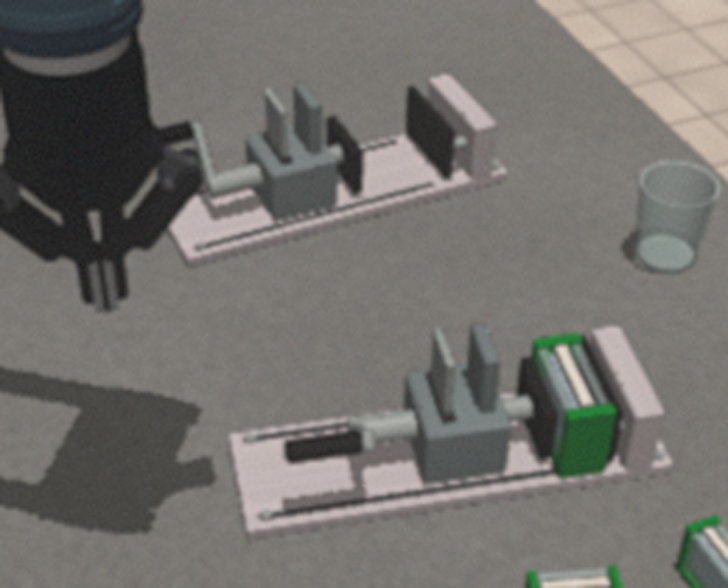

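The cassette is tight between pad and backing at (570,400). The lever is upright at (443,370), the crank is over at (325,445), the empty clamp is untouched and the arm is clear, so I'll hand in.

```bash
python3 -c "
from bench import workorder
print(workorder.hand_in())"
```

```text
the job is handed in; nothing more can be done
None
```

The job is handed in, no verdict returned: the cassette is shut between jaw and backing (overshot at first, backed off with the lever still squeezed), the lever is let go, the crank is at its stop with the backing pressed about 9 mm, and the empty clamp's jaw was not touched.

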